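Slide the graphite drip plate under the mould stand

TASK

Using the fingers only as pushers, line up the black graphite plate with the low steel mould stand and slide it flat along the table, under the stand's deck, until its leading edge rests against the red stop bar at the far end. Never lift or tip the plate, and leave the mould standing on the stand and the jar and tumbler where they are.

Things in the scene. Friction and masses are not known exactly. Their poses are not given: they have to be found in the camera images.
- plate: Loose black graphite plate, 160 long (its x) x 100 wide (its y) x 16 thick mm, about 0.45 kg, flat on the table. Origin: centre of its underside; z up; both ends alike. It starts before the stand's mouth, skewed up to 0.2 rad and set off 20 to 50 mm to the stand's -y side (away from the robot), so it must first go sideways. Dry friction, a few newtons.
- stand: Low steel mould stand fixed to the table, a bridge. Origin on the table, z up; its +x (roughly to the robot's left) is the way the plate slides in. Two 12 mm thick, 20 mm high side walls, x = -55 to +72 mm, leave a channel 114 mm wide (y = -57 to +57). Deck on them, x = -55 to +45 mm, 138 wide, 8 thick: 20 mm of height below (4 mm above the plate), top at 28 mm.
- mouth (a point): Middle of the stand's open mouth, at the deck's front edge, x = -55 mm of the stand, 10 mm above the table. The noses of the walls are rounded. Axes as the stand's.
- stop (a point): Middle of the face of the red stop bar (18 mm high) that crosses the channel behind the deck: x = +60 mm of the stand, 9 mm above the table; seen from above through the 15 mm slot between deck and bar. With the plate home against it, the plate's centre is at x = -20 mm of the stand and its tail sticks out 45 mm in front of the deck.
- mould: Loose upright open-ended dark steel blow mould, outer diameter 76 mm, 96 mm across its two brass lugs, 90 mm high, 0.9 kg, standing on the deck near x = 0, y = 0 of the stand; its top is 118 mm above the table. Origin: centre of its underside. Not to be disturbed.
- jar: Bystander: green glass jar with a steel cap, 60 mm diameter, 85 mm high, standing beside the stand on the side away from the robot. Origin: centre of its underside.
- tumbler: Bystander: amber glass tumbler, 64 mm across the rim, 95 mm high, standing beyond the stop bar. Origin: centre of its underside.
Mind the look-alikes: they are no part of the job. There is more than one size of the stand; the job needs the largest. What is meant by the plate is not turquoise, and is the smaller of those in its own colour.

How it is judged:
At the end, for the whole second after the job is handed in: The plate lies flat and at rest under the deck, inside the channel, its leading edge within 6 mm of the stop bar; the mould stands within 8 mm of where it stood and the jar and tumbler within 15 mm (x of plate in the frame of stand between -0.026 and -0.014 m and y of plate in the frame of stand between -0.01 and 0.01 m and angle between the x axis of plate and the x axis of stand, either way round below 0.12 rad and height (world z) of plate below 0.003 m and angle between plate's own z axis and vertical below 0.03 rad and linear speed of plate below 0.01 m/s and distance of mould from where it was at the start of the episode below 0.008 m and angle between mould's own z axis and vertical below 0.05 rad and distance of each of jar, tumbler from where it was at the start of the episode below 0.015 m); the robot touches nothing.
It fails at once if the plate is lifted (its underside centre more than 5 mm above the table) (height (world z) of plate above 0.005 m).
It fails at once if the plate is tipped (more than 0.06 rad) (angle between plate's own z axis and vertical above 0.06 rad).
It fails at once if the mould is moved more than 8 mm or tipped (distance of mould from where it was at the start of the episode above 0.008 m or angle between mould's own z axis and vertical above 0.2 rad).
It fails at once if the jar or tumbler is moved more than 15 mm or tipped (distance of any of jar, tumbler from where it was at the start of the episode above 0.015 m or angle between any of jar, tumbler's own z axis and vertical above 0.2 rad).
It also fails if it takes over 61 s, if anything falls off the work surface, if the arm or the gripper's body presses on something with over 40 N, if the wrist force passes 120 N, or if a joint passes its speed limit or range.

ROBOT

A 6-joint arm with a two-finger parallel gripper is mounted at the origin on the work surface. World frame = base frame: x ahead of the robot, y to its left, z up, the work surface at z = 0. Lengths are in m, angles in rad, forces in N, time in s.
With the tool pointing down it reaches from about 0.4 to 0.825 m from the base axis. Payload 7 kg.
Tool frame: the origin (TCP) lies at the very end of the fingers, on their centre line; the grasp point (between the pads) lies 19 mm behind it; z points along the fingers, x is the direction in which the jaws open and shut, and the axes are right-handed (so a half turn about z gives the same grasp; the last joint's range is limited). The gripper opens to 88 mm and grips with 3 to 60 N. Pads are 19 mm wide; open, the fingers measure 130 mm over their backs; the gripper's body (78 mm by 193 mm) begins 47 mm behind the grasp point.
Start: joints at [1.505, 0.359, 0.012, 0, -1.224, -0.288], TCP at [0.234, 0.633, 0.227] pointing down, gripper open.
Joint ranges: [-3.07, 3.07], [-1.43, 2.12], [-1.02, 1.25], [-3.03, 1.67], [-3.05, -0], [-3.03, 3.03]. Speed limits (rad/s): [2.39, 2.39, 3.01, 3.14, 3.14, 3.14].

INTERFACE

Orientations are given as [roll, pitch, yaw] about the fixed x, y, z axes, in that order (R = Rz(yaw) Ry(pitch) Rx(roll)).
In Python, from station import telemetry, grab_frame, arm, regions_of, pinpoint gives the robot as it stands. The module is installed in compiled form; this text tells all that it offers.
- The arm moves only by the shell command python3 -m inch 'ROWS' [FORCE]. ROWS is text: rows parted by semicolons, each of 7 numbers parted by spaces: the opening, from 0 (shut) to 1 (fully open), then the shift along the world's x, y, z in cm, then the turn, a rotation vector about the world's x, y, z in degrees. A call has 1 to 12 rows; each row is the pose to reach, as a shift and turn from the pose measured when the call began; what a row does not reach only later rows make up. A row lasts 1/8 s, in which the tool goes at most 62.5 mm and 10.7 degrees, less where a joint would pass 70% of its speed; a pose out of reach is approached as far as the arm can. A call with a gripper value outside its range is refused whole. The fingers move at their own pace and stop on an object; FORCE is the grip in N (left out, the last holds). Time passes only in rows, so rows that repeat a pose let the fingers close. It gives the time, the measured TCP pose, the force and the opening at its end, in the units of the state.
- telemetry.get_state(): the state, without advancing time (a new reading comes with each control period).
- grab_frame(name): name is "scene" or "top"; returns a dict with "pixels" (420x560x3 uint8, red, green, blue), "fx", "fy", "cx", "cy" (pixels), "dist_coeffs" ([k1, k2, p1, p2, k3] as OpenCV has them; the pictures are not rectified), "R" (3x3) and "t" (3): a world point X has camera coordinates R X + t. Camera axes: x right, y down, z forward; pixel columns grow to the right and rows downward; lengths in m; the calibration is good to about 2 mm. A picture is of the moment at which its call begins. There is no depth.
- arm.job_done(): hands the job in, once; it reports no verdict.
Trained networks look in the newest picture that a camera, given by its name, has taken for a name from the list of things; names that differ only in an ending like _2 or _b are one class to them, and where a whole thing is asked for, a point or a joint stands for the part that bears it (a point fixed in the world has none). Each returns a list of dicts, best first, with "p" (0 to 1); they miss things now and then, are a little off and sometimes report something else, mostly with a low value. They report only what shows in the picture. A call takes as long as a camera call. They do not tell look-alikes from the thing itself.
- regions_of(camera, name): "pixels" (420x560 bool, what is visible of it) and "bbox" ([left, top, right, bottom] in pixels, round what is visible of it).
- pinpoint(camera, name): "location" ([column, row] in pixels: a listed point, or the origin of a listed thing).
The state is a dict: "t": time; "q": joint angles; "qd": joint speeds; "joint_efforts": joint torques, N m; "eef_pos": TCP position; "ee_rot": TCP orientation; "force": force on the tool from outside, world axes, zero at the start; "moment": the same for the moment, N m; "width": finger opening in m.
Only numpy, scipy, OpenCV 4.12 (cv2) and the standard library are available. Lean on these libraries where they do the work, as an engineer would, in place of code of your own. Each camera call takes 0.05 s, during which the arm holds its last target. There are 200 camera calls.

## Working session

There is one attempt and no reset: what is moved stays moved. The work goes in short steps, Python scripts to look and compute and a shell command to move; the robot and the scene stay as the last step left them, time stands still between calls to the robot, and variables do not carry over. Pictures are saved under pics/ and viewed, about 8 in all and at most 12, crops included, and the job is handed in when it is done.

```bash
mkdir -p pics; cat > h.py <<'E'
import numpy as np, cv2
from station import telemetry, grab_frame, arm, regions_of, pinpoint
def K(f): return np.array([[f["fx"],0,f["cx"]],[0,f["fy"],f["cy"]],[0,0,1.]])
def world(f,px,z):
    u=cv2.undistortPoints(np.array(px,float).reshape(-1,1,2),K(f),np.array(f["dist_coeffs"],float)).reshape(-1,2)
    R=np.array(f["R"]);t=np.array(f["t"]);c=-R.T@t
    d=np.c_[u,np.ones(len(u))]@R
    return c+d*((z-c[2])/d[:,2])[:,None]
def proj(f,X):
    return cv2.projectPoints(np.array(X,float).reshape(-1,3),cv2.Rodrigues(np.array(f["R"]))[0],np.array(f["t"],float),K(f),np.array(f["dist_coeffs"],float))[0].reshape(-1,2)
def save(f,n,box=None,s=1):
    im=f["pixels"][:,:,::-1]
    if box: im=im[box[1]:box[3],box[0]:box[2]]
    cv2.imwrite("pics/"+n,cv2.resize(im,None,fx=s,fy=s,interpolation=cv2.INTER_CUBIC))
E
python3 - <<'E'
from h import *
fs={}
for c in("scene","top"):
    f=fs[c]=grab_frame(c); save(f,c+"0.png")
    print(c,"cam",np.round(-np.array(f["R"]).T@np.array(f["t"]),3))
f=fs["top"]
hz=dict(plate=.016,stand=.028,mould=.118,jar=.085,tumbler=.095)
for c in fs:
  for n in hz:
    for r in regions_of(c,n):
        b=r["bbox"]
        rect=cv2.minAreaRect(np.argwhere(r["pixels"])[:,::-1].astype(np.float32))
        print(c,n,round(r["p"],2),b, np.round(world(fs[c],cv2.boxPoints(rect),hz[n])[:,:2],3).tolist() if n in("plate","stand") and c=="top" else "")
for n,z in(("mouth",.01),("stop",.009),("plate",0),("stand",0),("mould",.028),("jar",0),("tumbler",0)):
    for r in pinpoint("top",n): print(n,round(r["p"],2),np.round(r["location"]),np.round(world(f,[r["location"]],z)[0],3))
E
```

```text
scene cam [1.558 0.055 0.735]
top cam [ 0.316 -0.008  1.19 ]
scene plate 0.88 [88.8, 220.6, 173.8, 284.4] 
scene plate 0.77 [220.7, 226.9, 288.1, 259.6] 
scene plate 0.62 [164.9, 175.8, 227.9, 209.3] 
scene stand 0.9 [348.5, 178.6, 386.7, 207.3] 
scene stand 0.74 [242.2, 190.7, 283.2, 218.2] 
scene stand 0.6 [322.7, 209.8, 377.7, 250.7] 
scene mould 0.59 [332.6, 188.2, 364.0, 233.9] 
scene jar 0.87 [369.4, 242.7, 400.2, 287.2] 
scene tumbler 0.97 [401.7, 195.8, 429.5, 236.3] 
top plate 0.87 [259.1, 159.1, 333.6, 208.0] [[0.588, 0.018], [0.622, -0.14], [0.521, -0.159], [0.488, -0.003]]
top plate 0.68 [380.0, 119.0, 440.3, 201.6] [[0.722, -0.286], [0.731, -0.433], [0.503, -0.432], [0.495, -0.289]]
top plate 0.63 [340.0, 246.2, 412.8, 321.0] [[0.299, -0.17], [0.405, -0.291], [0.33, -0.357], [0.226, -0.236]]
top plate 0.42 [169.4, 175.6, 226.0, 237.6] [[0.567, 0.242], [0.581, 0.111], [0.438, 0.094], [0.425, 0.222]]
top stand 0.98 [271.7, 236.2, 307.6, 282.0] [[0.324, -0.009], [0.42, -0.022], [0.407, -0.111], [0.311, -0.097]]
top stand 0.83 [151.5, 262.8, 190.0, 310.3] [[0.346, 0.279], [0
[... 348 characters left out ...]
mouth 0.72 [187. 286.] [0.308 0.188 0.01 ]
mouth 0.67 [307. 262.] [ 0.364 -0.101  0.01 ]
mouth 0.58 [225. 199.] [0.52  0.099 0.01 ]
stop 0.89 [177. 208.] [0.498 0.219 0.009]
stop 0.72 [156. 293.] [0.291 0.263 0.009]
stop 0.68 [272. 263.] [ 0.362 -0.015  0.009]
plate 0.67 [374. 283.] [ 0.313 -0.265  0.   ]
plate 0.61 [292. 184.] [ 0.56  -0.068  0.   ]
plate 0.57 [410. 164.] [ 0.61  -0.367  0.   ]
stand 0.98 [294. 263.] [ 0.363 -0.071  0.   ]
stand 0.88 [199. 207.] [0.502 0.164 0.   ]
stand 0.88 [174. 284.] [0.313 0.223 0.   ]
mould 0.61 [200. 202.] [0.509 0.159 0.028]
jar 0.56 [168. 139.] [0.677 0.248 0.   ]
jar 0.55 [225. 201.] [0.516 0.1   0.   ]
tumbler 0.57 [126. 217.] [0.478 0.347 0.   ]
```

View pics/top0.png

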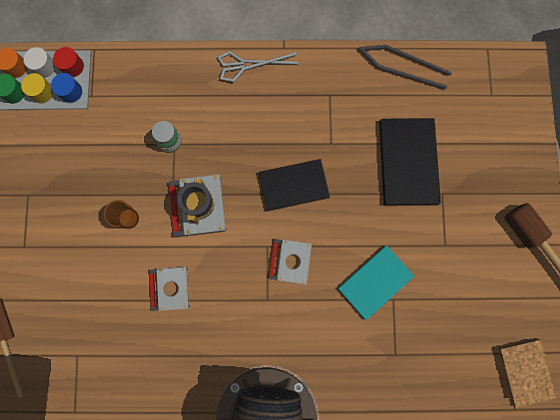

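View pics/scene0.png

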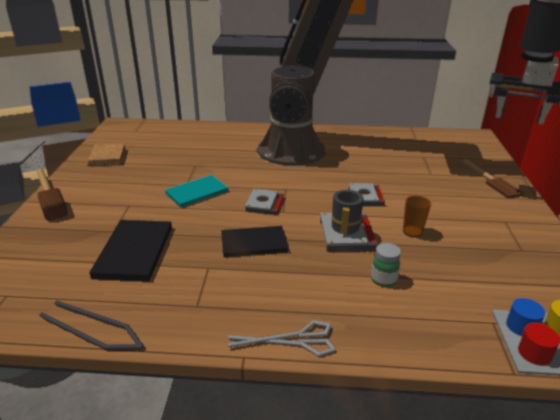

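The top view shows black plates at (292,185), small, and (410,162), large, and a turquoise plate at (375,283). Stands are at (197,207), large with the mould, (291,262), and (170,288). I choose the small black plate (292,185) and the stand at (197,207). The jar is at (166,135) and the tumbler at (120,215).

```bash
cat >> h.py <<'E'
def platefit(f,box):
    l,t,r,b=box
    m=np.zeros(f["pixels"].shape[:2],np.uint8); m[t:b,l:r]=(f["pixels"][t:b,l:r].max(2)<62)
    n,lab,st,_=cv2.connectedComponentsWithStats(m); i=1+np.argmax(st[1:,4])
    m=(lab==i).astype(np.uint8)
    cs,_=cv2.findContours(m,cv2.RETR_EXTERNAL,cv2.CHAIN_APPROX_NONE)
    w=world(f,max(cs,key=len).reshape(-1,2),.016)[:,:2]
    c,s,a=cv2.minAreaRect((w*1000).astype(np.float32)); p=cv2.boxPoints((c,s,a))
    e=max((p[1]-p[0],p[2]-p[1]),key=np.linalg.norm); e=e*np.sign(e[1])
    return np.array(c)/1000,s,np.degrees(np.arctan2(e[1],e[0]))
E
python3 - <<'E'
from h import *
f=grab_frame("top"); print(platefit(f,(245,145,345,225)))
# refine stand pose: registration of the deck by white mask overlap
im=f["pixels"].astype(int); l,t,r,b=155,160,240,250
sub=im[t:b,l:r]; m=((sub.min(2)>110)&(sub.max(2)-sub.min(2)<35)).astype(float)
red=(sub[...,0]>100)&(sub[...,1:].max(2)<60)
from scipy.optimize import minimize
D=lambda p:(lambda c,s:np.array([[c,-s],[s,c]]))(np.cos(p[2]),np.sin(p[2]))
ys,xs=np.nonzero(m); P=world(f,np.c_[xs+l,ys+t],.028)[:,:2]
def cost(p):
    q=(P-p[:2])@D(p)
    dx=np.maximum(abs(q[:,0]+.005)-.05,0);dy=np.maximum(abs(q[:,1])-.069,0)
    return np.minimum(np.hypot(dx,dy),.006).sum()
# white deck edges: rect fit of the white mask
cs,_=cv2.findContours(cv2.morphologyEx(m.astype(np.uint8),cv2.MORPH_CLOSE,np.ones((3,3))),0,1)
c,s,a=cv2.minAreaRect((P*1000).astype(np.float32)); print("white rect",c,s,a)
res=minimize(cost,[.502,.164,np.radians(98)],method="Nelder-Mead",options=dict(xatol=1e-5,fatol=1e-6)); p=res.x
print(p[:2],np.degrees(p[2]),res.fun)
ry,rx=np.nonzero(red); R=world(f,np.c_[rx+l,ry+t],.018)[:,:2]; q=(R-p[:2])@D(p); print("red q 5/95%",np.percentile(q,[5,50,95],0))
s5=5; box=(155,110,345,260)
save(f,"crop1.png",box,4)
o=cv2.imread("pics/crop1.png")
def poly(pts,z,col):
    w=np.array(pts)@D(p).T+p[:2]; u=proj(f,np.c_[w,np.full(len(w),z)]); u=(u-[155,110])*4+2
    cv2.polylines(o,[u.astype(np.int32)],True,col,1)
poly([(-.055,-.069),(.045,-.069),(.045,.069),(-.055,.069)],.028,(0,255,0))
poly([(.060,-.057),(.060,.057),(.072,.057),(.072,-.057)],.018,(255,255,0))
cv2.imwrite("pics/crop1.png",o)
E
```

```text
(array([ 0.55412201, -0.06645104]), (99.93309020996094, 164.9368133544922), np.float32(101.98806))
white rect (504.42303466796875, 154.18641662597656) (137.5930633544922, 99.46336364746094) 6.6399078369140625
[0.50381199 0.15917318] 96.43558059448712 0.0
red q 5/95% [[ 0.05987362 -0.05325319]
 [ 0.06634929  0.03493269]
 [ 0.07180982  0.05484736]]
```

View pics/crop1.png

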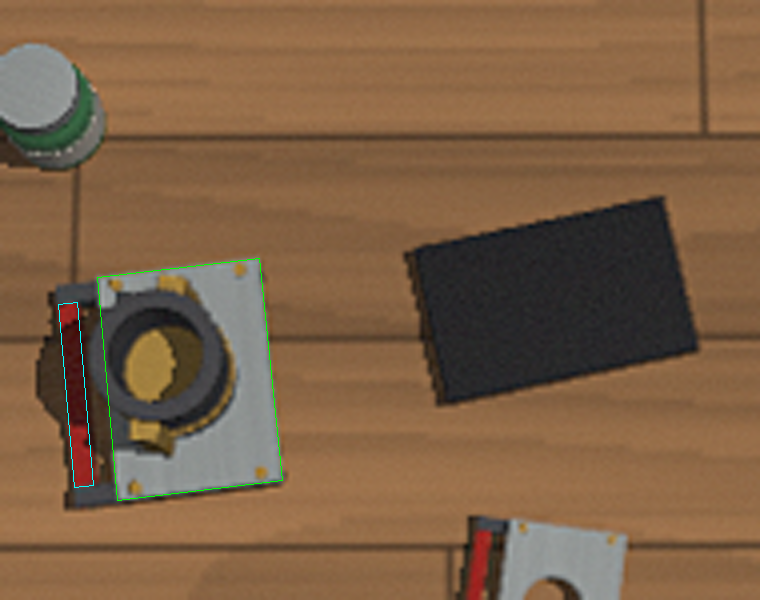

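The crop confirms the choice: the fitted deck outline and bar overlay match the edges. Plate in the stand frame: x≈-0.232, y≈-0.025, skew ≈+5.5°.

```bash
cat >> h.py <<'E'
S=np.array([.5038,.1592]); A=np.radians(96.5); M=np.array([[np.cos(A),-np.sin(A)],[np.sin(A),np.cos(A)]])
def to(xy): return S+M@np.array(xy)
def fr(w): return M.T@(np.array(w)[:2]-S)
def goal(xy,z):
    s=telemetry.get_state(); e=np.array(s["eef_pos"])
    print("t",round(s["t"],2),"shift cm",np.round((np.r_[to(xy),z]-e)*100,2),"tcp in stand mm",np.round(fr(e)*1000,1),"z",round(e[2]*1000,1),"rpy",np.round(np.degrees(s["ee_rot"]),2),"F",np.round(s["force"],1),"w",round(s["width"],4))
E
python3 -c "
from h import *
print(telemetry.get_state()); goal((-.232,-.115),.1)"
```

```text
{'t': 1.0, 'q': array([ 1.50509973e+00,  3.58572761e-01,  1.19134375e-02,  1.02526465e-05,
       -1.22407444e+00, -2.88118999e-01]), 'qd': array([-1.11347001e-04,  1.48547146e-04, -2.20537091e-04, -4.50024078e-05,
        8.87345936e-04,  1.64217092e-03]), 'joint_efforts': array([-2.32019975e-04, -5.82396162e+01,  2.93298018e+01,  7.00241715e+00,
        1.23628837e-02, -3.61354432e-05]), 'eef_pos': array([0.2338762 , 0.63318262, 0.22658658]), 'ee_rot': array([ 3.14158412e+00,  6.27206294e-05, -1.92460844e+00]), 'force': array([ 0.44378782, -0.05132182, -0.28046893]), 'moment': array([ 0.03217896,  0.04565671, -0.01772398]), 'width': 0.08762028879892758}
t 1.0 shift cm [ 41.04 -69.15 -12.66] tcp in stand mm [501.5 214.5] z 226.6 rpy [ 180.      0.   -110.27] F [ 0.4 -0.1 -0.3] w 0.0876
```

```bash
R="1 41 -69.2 0 0 0 26.8"; python3 -m inch '1 3 -5 0 0 0 2; 1 6 -10 0 0 0 4; 1 9 -15 0 0 0 6; 1 12 -20 0 0 0 8; 1 15 -25 0 0 0 10; 1 18 -30 0 0 0 12; 1 21 -35 0 0 0 14; 1 24 -40 0 0 0 16; 1 27 -45 0 0 0 18; 1 30 -50 0 0 0 20; 1 33 -55 0 0 0 22; 1 36 -60 0 0 0 24' && python3 -c "
from h import *
goal((-.232,-.115),.1)"
```

```text
t: 2.5
eef_pos: [0.5947, 0.0314, 0.2269]
ee_rot: [-3.141, 0.0, -1.504]
force: [-0.2, 1.4, 0.4]
width: 0.0876
t 2.5 shift cm [  4.96  -8.97 -12.69] tcp in stand mm [-137.3  -75.9] z 226.9 rpy [-1.7996e+02  1.0000e-02 -8.6200e+01] F [-0.2  1.4  0.4] w 0.0876
```

```bash
python3 -m inch '1 2.5 -4.5 0 0 0 1.4; 1 5 -9 0 0 0 2.7; 1 5 -9 0 0 0 2.7; 1 5 -9 -4 0 0 2.7; 1 5 -9 -8 0 0 2.7; 1 5 -9 -12 0 0 2.7; 1 5 -9 -16 0 0 2.7; 1 5 -9 -18 0 0 2.7; 1 5 -9 -18 0 0 2.7' && python3 -c "
from h import *
goal((-.232,-.115),.006)
save(grab_frame('top'),'top2.png',(150,100,360,260),3.5)"
```

```text
t: 3.62
eef_pos: [0.6434, -0.0582, 0.0453]
ee_rot: [3.139, 0.0, -1.457]
force: [-0.2, 0.0, 1.4]
width: 0.088
t 3.62 shift cm [ 0.09 -0.01 -3.93] tcp in stand mm [-231.8 -114.1] z 45.3 rpy [179.84   0.   -83.48] F [-0.2  0.   1.4] w 0.088
```

View pics/top2.png

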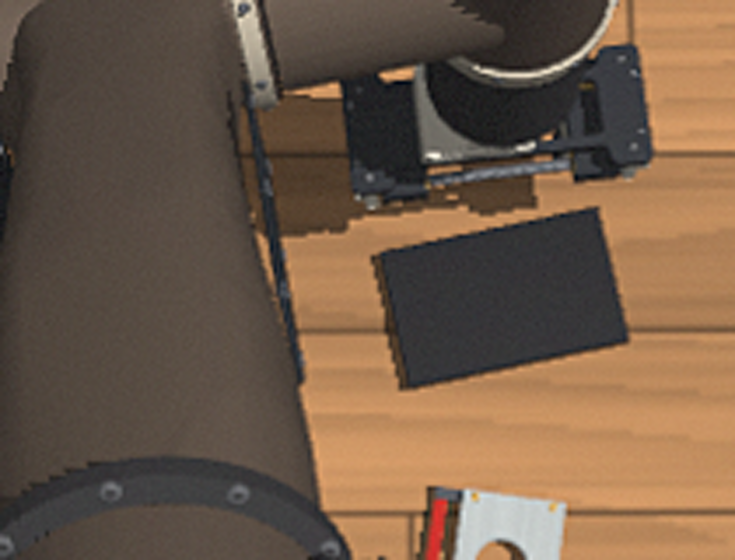

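The view shows the gripper body (long side along the jaws) above and clear of the plate, which is unmoved. Next I lower and start the sideways push.

```bash
python3 -m inch '1 0 0 -2 0 0 0; 1 0 0 -3.5 0 0 0; 1 0 0 -3.9 0 0 0; 1 0 0 -3.9 0 0 0; 1 -1 -0.11 -3.9 0 0 0; 1 -1.5 -0.17 -3.9 0 0 0; 1 -2 -0.23 -3.9 0 0 0; 1 -2.4 -0.27 -3.9 0 0 0; 1 -2.7 -0.31 -3.9 0 0 0; 1 -3.0 -0.34 -3.9 0 0 0; 1 -3.3 -0.38 -3.9 0 0 0; 1 -3.6 -0.41 -3.9 0 0 0' && python3 -c "
from h import *
goal((-.232,-.06),.006)
f=grab_frame('top');c,s,a=platefit(f,(240,145,345,235));print(c,s,a,fr(c))"
```

```text
t: 5.18
eef_pos: [0.609, -0.0623, 0.0082]
ee_rot: [-3.141, -0.0, -1.456]
force: [4.2, -0.5, 2.3]
width: 0.0876
t 5.17 shift cm [-1.93 -0.22 -0.22] tcp in stand mm [-232.   -79.4] z 8.2 rpy [-1.7995e+02 -1.0000e-02 -8.3440e+01] F [ 4.2 -0.5  2.3] w 0.0876
[ 0.57805566 -0.05316753] (166.96063232421875, 215.9524688720703) 96.83884 [-0.21940838 -0.04973765]
```

```bash
python3 -m inch '1 -0.3 -0.03 -0.1 0 0 0; 1 -0.6 -0.07 -0.1 0 0 0; 1 -0.9 -0.10 -0.1 0 0 0; 1 -1.2 -0.14 -0.1 0 0 0; 1 -1.5 -0.17 -0.1 0 0 0; 1 -1.8 -0.2 -0.1 0 0 0; 1 -1.9 -0.21 -0.1 0 0 0; 1 -1.9 -0.21 -0.1 0 0 0' && python3 -c "
from h import *
goal((-.232,-.12),.2)"; python3 -m inch '1 -1 -0.11 0 0 0 0; 1 2 0.2 0 0 0 0; 1 3 0.3 0 0 0 0; 1 3 0.3 3 0 0 0; 1 4 0.5 8 0 0 0; 1 6 0.6 13 0 0 0; 1 7 0.7 15 0 0 0; 1 9 0.9 15 0 0 0;1 9 0.9 15 0 0 0' && python3 -c "
from h import *
goal((-.232,-.12),.2)
f=grab_frame('top');c,s,a=platefit(f,(240,145,345,235));print(c,s,a,fr(c));save(f,'top3.png',(150,100,360,260),3.5)"
```

```text
t: 6.22
eef_pos: [0.5904, -0.064, 0.0076]
ee_rot: [-3.139, 0.0, -1.456]
force: [4.4, 1.2, 4.3]
width: 0.0873
t 6.22 shift cm [ 5.89  0.63 19.24] tcp in stand mm [-231.6  -60.8] z 7.6 rpy [-179.87    0.    -83.44] F [4.4 1.2 4.3] w 0.0873
t: 7.35
eef_pos: [0.6795, -0.055, 0.1563]
ee_rot: [3.141, 0.001, -1.457]
force: [-0.4, -0.7, -1.1]
width: 0.0875
t 7.35 shift cm [-3.02 -0.28  4.37] tcp in stand mm [-232.7 -150.4] z 156.3 rpy [ 1.7997e+02  4.0000e-02 -8.3480e+01] F [-0.4 -0.7 -1.1] w 0.0875
[ 0.51576923 -0.06544643] (98.42202758789062, 162.6430206298828) 96.495804 [-0.22455733  0.01353841]
```

View pics/top3.png

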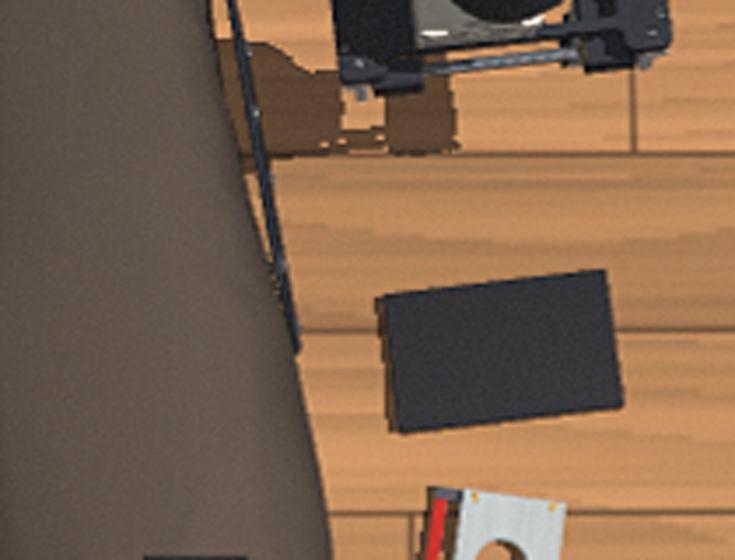

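The plate is aligned (96.5°) but about 13 mm too far toward the robot: the stray first row of my retreat command pushed it a further 10 mm. I'll push it back gently from the near side, offset to clear the small stand.

```bash
python3 -m inch '1 -5 0 0 0 0 0; 1 -10 0 0 0 0 0; 1 -15 0 0 0 0 0; 1 -20 0.1 0 0 0 0; 1 -23.6 0.1 0 0 0 0; 1 -23.6 0.1 0 0 0 0; 1 -23.6 0.1 -3 0 0 0; 1 -23.6 0.1 -6 0 0 0; 1 -23.6 0.1 -9 0 0 0; 1 -23.6 0.1 -11 0 0 0; 1 -23.6 0.1 -11 0 0 0' && python3 -c "
from h import *
goal((-.205,.0835),.008)
f=grab_frame('top');f2=grab_frame('scene')
a=f['pixels'][120:310,190:380]; b=f2['pixels'][140:330,180:370]
cv2.imwrite('pics/both.png',cv2.resize(np.hstack([a,b])[:,:,::-1],None,fx=2.1,fy=2.1,interpolation=2))"
```

```text
t: 8.78
eef_pos: [0.4413, -0.0546, 0.0444]
ee_rot: [3.136, -0.0, -1.457]
force: [0.3, -0.2, 0.2]
width: 0.0874
t 8.78 shift cm [ 0.28  0.07 -3.64] tcp in stand mm [-205.4   86.3] z 44.4 rpy [ 1.7967e+02 -1.0000e-02 -8.3500e+01] F [ 0.3 -0.2  0.2] w 0.0874
```

View pics/both.png

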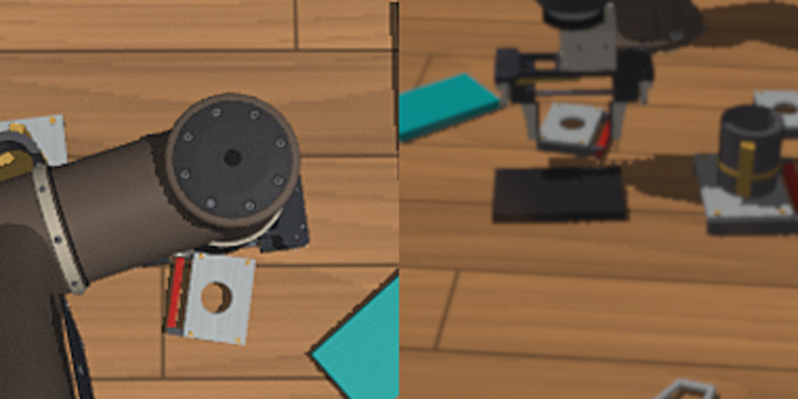

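The fingers hang between the plate and the small stand, with the plate clear. I lower and push back.

```bash
python3 -m inch '1 0.2 0 -2 0 0 0; 1 0.2 0 -3.5 0 0 0; 1 0.2 0 -3.7 0 0 0; 1 0.5 0.05 -3.7 0 0 0; 1 0.8 0.1 -3.7 0 0 0; 1 1.1 0.13 -3.7 0 0 0; 1 1.4 0.16 -3.7 0 0 0; 1 1.7 0.19 -3.7 0 0 0; 1 2.0 0.22 -3.7 0 0 0; 1 2.3 0.25 -3.7 0 0 0; 1 2.4 0.26 -3.7 0 0 0; 1 2.4 0.26 -3.7 0 0 0' && python3 -c "
from h import *
goal((-.205,.062),.008)"
```

```text
t: 10.38
eef_pos: [0.4663, -0.0518, 0.009]
ee_rot: [3.139, 0.0, -1.457]
force: [-3.0, -0.7, -0.8]
width: 0.0881
t 10.38 shift cm [-0.09  0.03 -0.1 ] tcp in stand mm [-205.4   61.1] z 9.0 rpy [ 1.7983e+02  1.0000e-02 -8.3500e+01] F [-3.  -0.7 -0.8] w 0.0881
```

```bash
python3 -m inch '1 -0.8 -0.1 0 0 0 0; 1 -1.4 -0.16 0 0 0 0; 1 -1.4 -0.16 4 0 0 0; 1 -1.4 -0.16 9 0 0 0; 1 -1.4 -2 12 0 0 0; 1 0 -7 12 0 0 0; 1 3 -12 12 0 0 0; 1 7.7 -15 12 0 0 0;1 7.7 -15 12 0 0 0' && python3 -c "
from h import *
goal((-.355,0),.06); print(telemetry.get_state()['q'])
f=grab_frame('top');c,s,a=platefit(f,(240,145,335,235));print(c,s,a,fr(c)); save(f,'top4.png',(150,100,360,260),3.5)"
```

```text
t: 11.5
eef_pos: [0.5458, -0.2039, 0.1282]
ee_rot: [3.139, -0.001, -1.459]
force: [-1.3, 1.2, -2.0]
width: 0.0876
t 11.5 shift cm [-0.18  1.03 -6.82] tcp in stand mm [-365.5   -0.6] z 128.2 rpy [ 1.7987e+02 -3.0000e-02 -8.3620e+01] F [-1.3  1.2 -2. ] w 0.0876
[-2.14340027e-02  2.91891213e-01 -3.26920337e-01  1.00261762e-03
 -9.54239572e-01  1.70300870e+00]
[ 0.54291675 -0.13255453] (74.48173522949219, 223.92913818359375) 178.54817 [-0.29430724 -0.00583775]
```

View pics/top4.png

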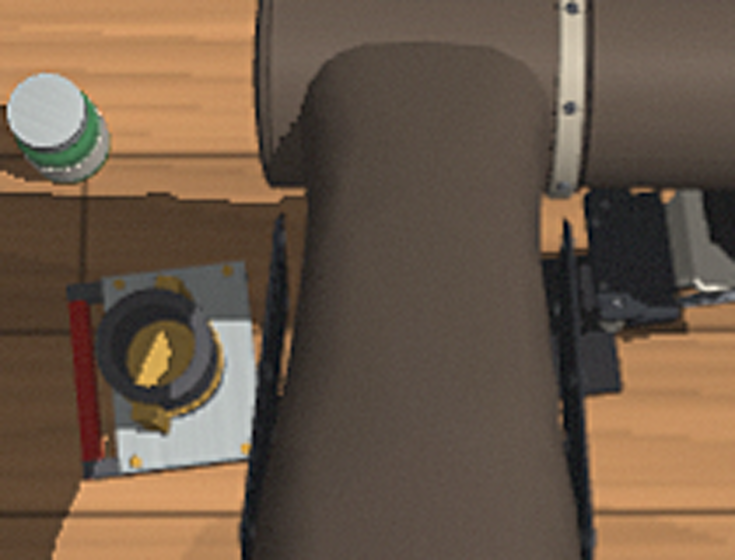

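The arm hides the plate here, though the mould and jar look undisturbed. I'll turn the tool 90°, narrow the opening, and use the scene camera for the plate.

```bash
python3 -m inch '0.6 0 0 0 0 0 -10; 0.6 0 0 0 0 0 -20; 0.6 0 0 0 0 0 -30; 0.6 0 0 0 0 0 -40; 0.6 0 0 0 0 0 -50; 0.6 0 0 0 0 0 -60; 0.6 0 0 0 0 0 -70; 0.6 0 0 0 0 0 -80; 0.6 0 0 0 0 0 -90; 0.6 0 0 0 0 0 -90; 0.6 0 0 0 0 0 -90' && python3 -c "
from h import *
goal((-.355,0),.01)
f=grab_frame('scene')
r=[x for x in regions_of('scene','plate')]
for x in r: print(x['p'],x['bbox'])
c,s,a=platefit(f,(195,205,305,275));print(c,s,a,fr(c)); save(f,'sc5.png',(150,140,420,310),2.9)
o=cv2.imread('pics/sc5.png')
q=np.array([(-.307,-.05),(-.147,-.05),(-.147,.05),(-.307,.05)])
w=np.array([to(v) for v in q]); u=(proj(f,np.c_[w,np.full(4,.016)])-[150,140])*2.9+1.5
cv2.polylines(o,[u.astype(np.int32)],True,(0,255,0),1); cv2.imwrite('pics/sc5.png',o)"
```

```text
t: 12.92
eef_pos: [0.5437, -0.2023, 0.1283]
ee_rot: [3.138, 0.001, -3.026]
force: [-0.9, 0.2, -0.5]
width: 0.0527
t 12.93 shift cm [  0.03   0.88 -11.83] tcp in stand mm [-363.7    1.3] z 128.3 rpy [ 1.7980e+02  4.0000e-02 -1.7335e+02] F [-0.9  0.2 -0.5] w 0.0527
0.89 [88.4, 221.8, 172.1, 283.3]
0.89 [164.4, 177.3, 230.2, 209.4]
0.73 [223.6, 222.0, 289.6, 251.1]
[ 0.54552405 -0.04187027] (117.9736557006836, 198.1377410888672) 96.41222 [-0.20450106 -0.01869404]
```

View pics/sc5.png

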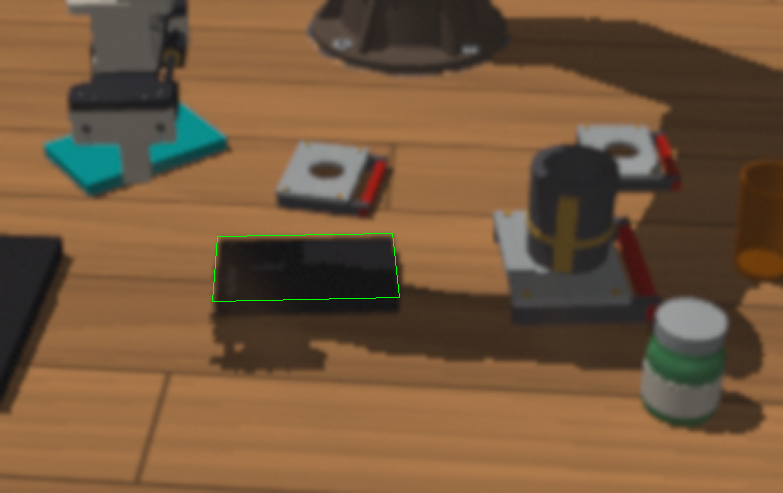

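The scene view shows the plate overlay at x=-0.227, y=0, aligned, matching its top edges. Nothing else has moved. Next I lower behind the tail and push.

```bash
python3 -m inch '0.6 0.1 0 -5 0 0 0; 0.6 0.1 0 -10 0 0 0; 0.6 0.1 0 -12 0 0 0; 0.6 0.1 0 -12.1 0 0 0; 0.6 -0.2 3 -12.1 0 0 0; 0.6 -0.35 4.2 -12.1 0 0 0; 0.6 -0.47 5.2 -12.1 0 0 0; 0.6 -0.58 6.2 -12.1 0 0 0; 0.6 -0.69 7.2 -12.1 0 0 0; 0.6 -0.81 8.2 -12.1 0 0 0; 0.6 -0.92 9.2 -12.1 0 0 0; 0.6 -1.03 10.2 -12.1 0 0 0' && python3 -c "
from h import *
goal((-.2345,0),.008)"
```

```text
t: 14.52
eef_pos: [0.5345, -0.1008, 0.0083]
ee_rot: [3.139, 0.002, -3.027]
force: [0.8, -5.5, 4.9]
width: 0.0524
t 14.53 shift cm [-0.41  2.7  -0.03] tcp in stand mm [-261.8   -1. ] z 8.3 rpy [ 1.7984e+02  1.4000e-01 -1.7342e+02] F [ 0.8 -5.5  4.9] w 0.0524
```

```bash
python3 -m inch '0.6 -0.15 0.9 0 0 0 0; 0.6 -0.3 1.8 0 0 0 0; 0.6 -0.41 2.7 0 0 0 0; 0.6 -0.41 2.7 0 0 0 0' && python3 -c "
from h import *
goal((-.13,0),.008)
f=grab_frame('scene'); save(f,'sc6.png',(180,170,430,310),3.1)
o=cv2.imread('pics/sc6.png')
x=-.145
q=np.array([(x-.08,-.05),(x+.08,-.05),(x+.08,.05),(x-.08,.05)])
w=np.array([to(v) for v in q]); u=(proj(f,np.c_[w,np.full(4,.016)])-[180,170])*3.1+1.5
cv2.polylines(o,[u.astype(np.int32)],True,(0,255,0),1); cv2.imwrite('pics/sc6.png',o)"
```

```text
t: 15.02
eef_pos: [0.5302, -0.0729, 0.0082]
ee_rot: [3.138, 0.002, -3.026]
force: [-0.5, -0.2, -0.0]
width: 0.0527
t 15.03 shift cm [-1.17 10.29 -0.02] tcp in stand mm [-233.6    0. ] z 8.2 rpy [ 1.7982e+02  1.4000e-01 -1.7338e+02] F [-0.5 -0.2 -0. ] w 0.0527
```

View pics/sc6.png

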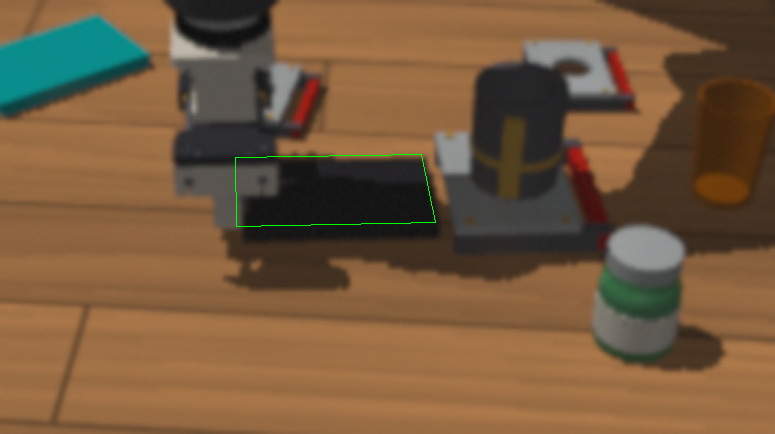

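The plate is straight just before the mouth, about 3 mm ahead of the green outline and centred in y. Continuing.

```bash
python3 -m inch '0.6 -0.1 0.9 0 0 0 0; 0.6 -0.2 1.8 0 0 0 0; 0.6 -0.31 2.7 0 0 0 0; 0.6 -0.41 3.6 0 0 0 0; 0.6 -0.51 4.5 0 0 0 0; 0.6 -0.62 5.4 0 0 0 0; 0.6 -0.72 6.3 0 0 0 0; 0.6 -0.82 7.2 0 0 0 0; 0.6 -0.93 8.1 0 0 0 0; 0.6 -1.03 9.0 0 0 0 0; 0.6 -1.1 9.7 0 0 0 0; 0.6 -1.15 10.2 0 0 0 0' && python3 -c "
from h import *
goal((-.1125,0),.008)"
```

```text
t: 16.58
eef_pos: [0.5186, 0.0293, 0.0081]
ee_rot: [3.138, 0.002, -3.026]
force: [0.1, -2.8, -1.3]
width: 0.0527
t 16.57 shift cm [-0.21  1.81 -0.01] tcp in stand mm [-130.7   -0. ] z 8.1 rpy [ 1.7982e+02  1.2000e-01 -1.7337e+02] F [ 0.1 -2.8 -1.3] w 0.0527
```

```bash
python3 -m inch '0.6 -0.05 0.4 0 0 0 0; 0.6 -0.09 0.8 0 0 0 0; 0.6 -0.12 1.1 0 0 0 0; 0.6 -0.15 1.3 0 0 0 0; 0.6 -0.16 1.4 0 0 0 0' ; python3 -m inch '0.6 -0.02 0.15 0 0 0 0'; python3 -m inch '0.6 -0.02 0.15 0 0 0 0'; python3 -c "
from h import *
goal((-.1125,0),.008)"
```

```text
t: 17.2
eef_pos: [0.5169, 0.0434, 0.0081]
ee_rot: [3.138, 0.002, -3.026]
force: [-1.0, -2.5, -0.4]
width: 0.0531
t: 17.32
eef_pos: [0.5168, 0.0449, 0.0081]
ee_rot: [3.138, 0.002, -3.026]
force: [0.3, -2.4, -0.2]
width: 0.0527
t: 17.45
eef_pos: [0.5165, 0.0464, 0.0081]
ee_rot: [3.138, 0.002, -3.026]
force: [0.5, -2.1, -0.1]
width: 0.0526
t 17.45 shift cm [-0.    0.1  -0.01] tcp in stand mm [-1.135e+02  1.000e-01] z 8.1 rpy [ 1.7982e+02  1.2000e-01 -1.7339e+02] F [ 0.5 -2.1 -0.1] w 0.0526
```

```bash
for i in 1; do python3 -m inch '0.6 -0.02 0.15 0 0 0 0'|grep -E "eef|force"; python3 -m inch '0.6 -0.02 0.15 0 0 0 0'|grep -E "eef|force";python3 -m inch '0.6 -0.01 0.1 0 0 0 0'|grep -E "eef|force"; done
```

```text
eef_pos: [0.5163, 0.048, 0.0081]
force: [0.7, -2.4, -1.8]
eef_pos: [0.5161, 0.0496, 0.0081]
force: [0.9, -3.0, -0.2]
eef_pos: [0.516, 0.0504, 0.0081]
force: [3.1, -9.2, -2.2]
```

The force rise to 9 N at TCP x≈-109.5 mm is right where stop contact should occur. I back off, rise and check.

```bash
python3 -m inch '0.6 -0.01 0.08 0 0 0 0'|grep -E "force"; python3 -m inch '0.6 0.1 -1 0 0 0 0; 0.6 0.3 -3 0 0 0 0; 0.6 0.8 -7 0 0 0 0; 0.6 0.8 -9 2 0 0 0; 0.6 1 -13 7 0 0 0; 0.6 1 -19 12 0 0 0; 0.6 1 -25 15 0 0 0; 0.6 1 -30 15 0 0 0; 0.6 1 -33 15 0 0 0; 0.6 1 -33 15 0 0 0; 0.6 1 -33 15 0 0 0' && python3 -c "
from h import *
f=grab_frame('top');g=grab_frame('scene')
o=cv2.resize(f['pixels'][110:260,130:280,::-1],None,fx=2.6,fy=2.6,interpolation=2)
o2=cv2.resize(g['pixels'][160:310,280:430,::-1],None,fx=2.6,fy=2.6,interpolation=2)
x=-.02
q=np.array([(x-.08,-.05),(x+.08,-.05),(x+.08,.05),(x-.08,.05)]);w=np.array([to(v) for v in q])
for F,O,l in((f,o,(130,110)),(g,o2,(280,160))):
  u=(proj(F,np.c_[w,np.full(4,.016)])-l)*2.6+1.3; cv2.polylines(O,[u.astype(np.int32)],True,(0,255,0),1)
cv2.imwrite('pics/fin.png',np.hstack([o,o2])); goal((0,0),0)"
```

```text
force: [4.7, -12.2, -2.3]
t: 19.32
eef_pos: [0.5257, -0.2794, 0.1579]
ee_rot: [3.139, 0.002, -3.027]
force: [-0.3, 0.8, 0.6]
width: 0.0527
t 19.43 shift cm [ -2.22  43.79 -15.8 ] tcp in stand mm [-437.6   27.5] z 158.0 rpy [ 1.7989e+02  9.0000e-02 -1.7332e+02] F [-0.7 -0.3  0.5] w 0.0522
```

View pics/fin.png

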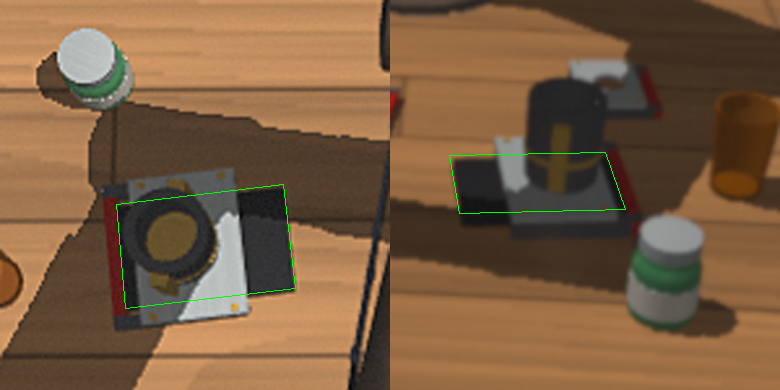

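The tail fits the x=-0.020 outline in both views: top corners at (283,185) and (295,290). The mould, jar and tumbler are in place, so I'm handing in.

```bash
python3 -c "
from h import *
arm.job_done()"
```

```text
the job is handed in; nothing more can be done
```

The plate is under the deck and against the red stop bar. I handed the job in at about 19.4 s, and no verdict was reported.

- **What I did:** I pushed the plate sideways with the two open fingers to square it with the stand. Then I pushed its tail straight in until the force along the push rose from about 2–3 N to 12 N, with the fingers where the stop should be felt.
- **Mistake on the way:** a stray row in my first retreat pushed the plate about 10 mm too far toward the robot, leaving it about 13 mm off line. I pushed it back from the near side before entering the stand.
- **Last checks:** the visible tail matches the outline for the home position (x = -20 mm, y ≈ 0, aligned) in both cameras. By eye, the mould, jar and tumbler are where they started. The gripper was clear of everything.
- **Not checked:** I did not see the leading edge touching the stop bar directly, nor measure the mould, jar and tumbler numerically at the end. The plate fit from the top camera during the pushes was spoiled by the arm, so I relied on the scene camera overlays there.

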